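Hang the wash basket on the drain stand

ROBOT

A 7-joint arm with a two-finger parallel gripper is mounted at the origin on a cart in front of the work surface, level with it; the furniture and walls round the work are solid. World frame = base frame: x ahead of the robot, y to its left, z up, the work surface at z = 0. Lengths are in m, angles in rad, forces in N, time in s.
With the tool pointing down it reaches from about 0.4 to 0.75 m from the base axis. Payload 19.5 kg.
Tool frame: the origin (TCP) lies at the very end of the fingers, on their centre line; the grasp point (between the pads) lies 19 mm behind it (bot.hold_point_z is the z of the grasp point in the tool frame, in m); z points along the fingers, y is the direction in which the jaws open and shut (so a half turn about z gives the same grasp; the last joint's range is limited). The gripper opens to 85 mm and grips with 20 to 120 N. Pads are 22 mm wide; open, the fingers measure 114 mm over their backs; the gripper's body (76 mm by 85 mm) begins 54 mm behind the grasp point. The pads swing forward as they close: fully open they stand 13 mm farther back than shut.
Start: joints at [1.15, 0.707, -0.028, 1.485, 0.022, 0.951, -0.075], TCP at [0.213, -0.534, 0.231] pointing down, gripper open.
Joint ranges: [-2.71, 2.71], [-0.32, 2.16], [-1.57, 1.52], [0, 2.45], [-1.46, 4.6], [0, 2.02], [-2.83, 2.83]. Speed limits (rad/s): [1.89, 1.89, 2.57, 2.57, 3.01, 3.01, 3.01].

INTERFACE

Orientations are given as a unit quaternion [x, y, z, w].
In Python, from station import bot gives the robot as it stands. The module is installed in compiled form; this text tells all that it offers.
- The arm moves only by the tool apply_moves, never from a script. Its argument "steps" is a list of rows, each an object with "delta_pos": the shift along the world's x, y, z in mm, a list of three; "rot": the turn, a rotation vector about the world's x, y, z in degrees, a list of three; "hand": the finger opening in mm, from 0 to 85.4. A call has exactly 8 rows; each row is the pose to reach, as a shift and turn from the pose commanded when the call began; what a row does not reach only later rows make up. A row lasts 1/12 s, in which the tool goes at most 41.7 mm and 7.16 degrees, less where a joint would pass 70% of its speed; a pose out of reach is approached as far as the arm can. A call with a gripper value outside its range is refused whole. The fingers move at their own pace and stop on an object; "newtons" is the grip in N (left out, the last holds). Time passes only in rows, so rows that repeat a pose let the fingers close, or fill a call up. It gives the time, the measured TCP pose, the force and the opening at its end, in the units of the state.
- bot.get_obs(): the state, without advancing time (a new reading comes with each control period).
- bot.camera(name): name is "side" or "top" or "wrist"; returns a dict with "frame" (400x640x3 uint8, red, green, blue), "fov_y" (degrees; the focal length in pixels is half the picture's height over the tangent of half this angle, whatever the lens; pixels are square), "cx", "cy" (the principal point, pixels), "k1" (the pictures are not rectified: a ray, as slopes to the right and down, at radius r is drawn at 1 + k1 r^2 times it, then the intrinsics apply), "xyz" and "rotation" of the camera in the world. Camera axes: x right, y up, looking along -z (the intrinsics and any distortion apply to the point x, -y, -z); pixel columns grow to the right and rows downward; lengths in m; the calibration is good to about 2 mm. A picture is of the moment at which its call begins. There is no depth.
- bot.hand_in(): hands the job in, once; it reports no verdict.
Trained networks look in a picture, given as the dict that the camera call returned (one of the last four; its "shot" number tells which), for a name from the list of things; names that differ only in an ending like _2 or _b are one class to them, and where a whole thing is asked for, a point or a joint stands for the part that bears it (a point fixed in the world has none). Each returns a list of dicts, best first, with "confidence" (0 to 1); they miss things now and then, are a little off and sometimes report something else, mostly with a low value. They report only what shows in the picture. A call takes as long as a camera call. They do not tell look-alikes from the thing itself.
- bot.search_frame(label, picture): "point" ([row, column] in pixels, amid what is visible of it).
- bot.masks_of(label, picture): "mask" (400x640 bool, what is visible of it) and "point" ([row, column] in pixels, amid what is visible of it).
The state is a dict: "time": time; "qpos": joint angles; "dq": joint speeds; "joint_torque": joint torques, N m; "ee_pos": TCP position; "orientation": TCP orientation; "force": force on the tool from outside, world axes, zero at the start; "moment": the same for the moment, N m; "finger_gap": finger opening in m.
Only numpy, scipy, OpenCV 4.12 (cv2) and the standard library are available. Lean on these libraries where they do the work, as an engineer would, in place of code of your own. Each camera call takes 0.05 s, during which the arm holds its last target.

TASK

Hang the small wire wash basket on the drain stand to drip off: pick it up by the tab on top, bring its cross-bar in sideways through the open mouths of the two hooks, pushing past their sprung keepers, and lower it gently until the bar lies fully down in both throats and the keepers have closed behind it; leave it hanging upright on its own. The height of the hooks has not been measured, so feel your way, never press or knock the basket against the stand harder than 20 N, and leave the other things on the table where they are.

Things in the scene. Friction and masses are not known exactly. Their poses are not given: they have to be found in the camera images.
- basket_tab (a point): Grip point of the wire basket: centre of the upper part of the upright aluminium tab, which is 10 mm thick along x, 32 mm wide along y and 70 mm tall; its top is 17 mm above this point. z is up, y runs along the cross-bar (x and y half-turned is the same shape). Basket: steel wire, 0.2 to 0.42 kg, body 64x88x38 mm, standing loose; underside 140 mm below this point.
- basket_bar (a point): Middle of the basket's round steel cross-bar, 50 mm straight below basket_tab and 90 mm above the basket's underside. The bar is 10 mm in diameter and runs 54 mm to each side along y; 18 mm discs begin 50 mm from the middle. Wire A-frames carry it at y = +-17 mm; the bare stretches from 20 to 50 mm each side go into the hooks.
- hook_stand: Drain stand, fixed; origin on the table below the middle between its two hook throats; z up, y along the hung bar, mouths open to -x. Base plate x -55 to 130, y +-65, 10 mm thick; post 20 mm across at x = 95 mm, top at z = 210 mm. Its rigid hook head is clamped at an UNMEASURED height: ledge height h is 150 to 182 mm above the table (no entry shows it; see or feel it).
- below_left_hook (a point): Point on the table below the throat of the hook at stand y = +38 mm. Hook plates (two, equal, 8 mm thick) from the side, stand x in mm: roof -33 to 17, underside h + 20, flat top h + 25; flat ledge at h from -33 to -7; throat -7 to 7, floor at h - 12; solid wall from 7, throat floor to roof; then arms (top h + 6) to the post. Axes as the stand.
- below_right_hook (a point): The same for the hook at stand y = -38 mm. The bar can get in only level from -x, through the 20 mm high mouths; seated, its centre is at h - 7 mm or up to 2 mm lower and x within about 2 mm of 0. The throat floor is a rubber pad on a spring (1.5 N/mm per hook, 3 mm travel, then hard); all else is hard. More than 20 N between basket and stand is too much.
- keeper_left (a joint): Sprung brass keeper in the mouth of the hook at y = +38 mm: a flap 19 mm long hinged in the roof at x = -30.5 mm, hanging down across the mouth. 0 = closed (hanging), grows to 1.5 rad as it is pushed inward (+x) and up under the roof; opens only inward and springs shut. Pushing the bar past it takes about 0.5 to 2 N per keeper.
- keeper_right (a joint): The same keeper on the hook at y = -38 mm.
- screwdriver: screwdriver with a 26 mm red handle, 209 mm long, lying flat; bystander, origin under its middle
- clamp_ring: steel pipe clamp ring, 67x98x18 mm, lying flat; bystander, origin under its middle
- white_gasket: white gasket ring, 64 mm across, 8 mm high; bystander, origin under its middle
- spanner: steel combination spanner, 30x206x8 mm, lying flat; bystander, origin under its middle
- jar: small jar with a black lid, 54 mm across, 48 mm high; bystander, origin under its middle
- basket: The whole wire basket; origin at the centre of its underside, axes as basket_tab.
Things that resemble listed ones, but are neither listed nor needed, are in the scene too. Leave any purple look-alike of the basket alone.

How it is judged:
On the way, in this order (a step that is already met when the one before it is completed fails the run):
1. the basket is lifted clear of the table (height (world z) of basket_bar above 0.115 m), for 0.1 s.
2. the bar pushes both keepers open on its way in through the mouths (value of joint each of keeper_left, keeper_right above 0.5 rad and x of basket_bar in the frame of hook_stand between -0.04 and 0 m), for 0.02 s.
At the end, for the whole second after the job is handed in: The cross-bar lies in both throats (within 4 mm of the throat centre along x, 12 mm along y, its height 136 to 180 mm above the table, parallel to the stand's y within 0.08 rad), the basket hangs from the stand upright within 0.1 rad and at rest, and both keepers are closed (under 0.15 rad) (x of basket_bar in the frame of hook_stand between -0.004 and 0.004 m and y of basket_bar in the frame of hook_stand between -0.012 and 0.012 m and height (world z) of basket_bar between 0.136 and 0.18 m and angle between basket_bar's own z axis and vertical below 0.1 rad and angle between the y axis of basket_bar and the y axis of hook_stand, either way round below 0.08 rad and contact force between basket and hook_stand above 1 N and value of joint each of keeper_left, keeper_right below 0.15 rad and linear speed of basket below 0.02 m/s); the robot touches nothing.
It fails at once if the basket presses or knocks on the stand with more than 20 N (contact force between basket and hook_stand above 20 N).
It fails at once if a bystander (screwdriver, clamp ring, gasket, spanner, jar) is moved more than 30 mm (distance of any of screwdriver, clamp_ring, white_gasket, spanner, jar from where it was at the start of the episode above 0.03 m).
It also fails if it takes over 67 s, if anything falls off the work surface, if the arm or the gripper's body presses on something with over 40 N, if the wrist force passes 120 N, or if a joint passes its speed limit or range.

## Working session

There is one attempt and no reset: what is moved stays moved. The work goes in short steps, Python scripts to look and compute and a tool call to move; the robot and the scene stay as the last step left them, time stands still between calls to the robot, and variables do not carry over. Pictures are saved under pics/ and viewed, and the job is handed in when it is done.

Besides the shell and the picture viewer there is one more tool, called after ">>>" in YAML: its name, and indented under it one key for each argument. apply_moves: Moves the arm, as the interface text tells. Its arguments: {"type":"object","properties":{"steps":{"type":"array","items":{"type":"object","properties":{"delta_pos":{"type":"array","items":{"type":"number"}},"rot":{"type":"array","items":{"type":"number"}},"hand":{"type":"number"}}}},"newtons":{"type":"number"}},"required":["steps"]}

```bash
mkdir -p pics; ls; python3 - <<'E'
from station import bot
import cv2,pickle
o=bot.get_obs();print(o)
for n in ["side","top","wrist"]:
    c=bot.camera(n);print({k:v for k,v in c.items() if k!='frame'})
    cv2.imwrite(f"pics/{n}0.png",c['frame'][:,:,::-1]);pickle.dump(c,open(f"pics/{n}0.pkl",'wb'))
    for l in ["basket","basket_tab","basket_bar","hook_stand","keeper_left","keeper_right","below_left_hook","below_right_hook","screwdriver","clamp_ring","white_gasket","spanner","jar"]:
        print(n,l,[(d['point'],round(d['confidence'],2)) for d in bot.search_frame(l,c)])
print(bot.get_obs()['time'],bot.hold_point_z)
E
```

```text
pics
{'time': 0.0, 'qpos': array([ 1.15029178,  0.70707416, -0.02762644,  1.48497675,  0.0220322 ,
        0.95089137, -0.07546799]), 'dq': array([ 3.22088165e-04,  6.80738339e-04,  1.03279075e-03,  9.92249158e-04,
       -8.37176770e-04,  1.80469605e-03,  6.46792070e-05]), 'joint_torque': array([-7.22772274e-04, -8.83220315e+01,  1.23433180e+00, -2.36177069e+01,
        1.68059045e-02,  6.49590947e-03,  1.43650241e-04]), 'ee_pos': array([ 0.21254486, -0.53400601,  0.23084918]), 'orientation': array([ 9.82111387e-01,  1.88300159e-01, -1.24232721e-04, -5.08168142e-04]), 'force': array([ 0.14071927, -0.26339117,  0.4817613 ]), 'moment': array([0.01070773, 0.00858558, 0.08662655]), 'finger_gap': 0.08562143863467872}
{'fov_y': 42.456498629566816, 'cx': 321.4632899113902, 'cy': 205.68831749546752, 'k1': 0.02359382680854147, 'xyz': array([ 0.24489683, -1.19929132,  0.83078893]), 'rotation': array([ 0.49263867, -0.06234156, -0.10650713,  0.86143885]), 'shot': 1}
side basket [([333.6, 339.2], 0.79), ([271.7, 329.8], 0.62)]
side basket_tab [([281.5, 332.3], 0.85), ([332.1, 338.9], 0.76)]
side
[... 1195 characters left out ...]
[243.8, 278.5], 0.52)]
top clamp_ring [([164.6, 368.7], 0.51)]
top white_gasket []
top spanner [([176.9, 341.1], 0.66)]
top jar [([187.2, 389.3], 0.69), ([229.9, 217.9], 0.62)]
{'fov_y': 58.945357442036524, 'cx': 318.8783853788604, 'cy': 201.07518277432555, 'k1': -0.061347817628930906, 'xyz': array([ 0.28255328, -0.50627732,  0.37344705]), 'rotation': array([-0.1219468 ,  0.08280028, -0.55511093,  0.8186116 ]), 'shot': 3}
wrist basket []
wrist basket_tab []
wrist basket_bar []
wrist hook_stand []
wrist keeper_left []
wrist keeper_right []
wrist below_left_hook []
wrist below_right_hook []
wrist screwdriver []
wrist clamp_ring []
wrist white_gasket []
wrist spanner []
wrist jar []
2.1 -0.0187
```

```bash
python3 - <<'E'
import cv2
a=cv2.imread("pics/side0.png")[130:400,200:460]; cv2.imwrite("pics/sidec.png",cv2.resize(a,None,fx=2.2,fy=2.2,interpolation=cv2.INTER_CUBIC))
a=cv2.imread("pics/top0.png")[120:300,180:470]; cv2.imwrite("pics/topc.png",cv2.resize(a,None,fx=2.7,fy=2.7,interpolation=cv2.INTER_CUBIC))
E
```

```text
(no output)
```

View pics/sidec.png

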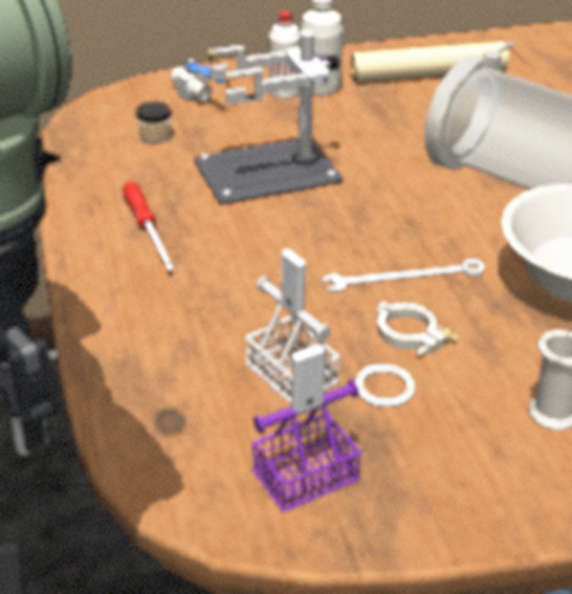

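View pics/topc.png

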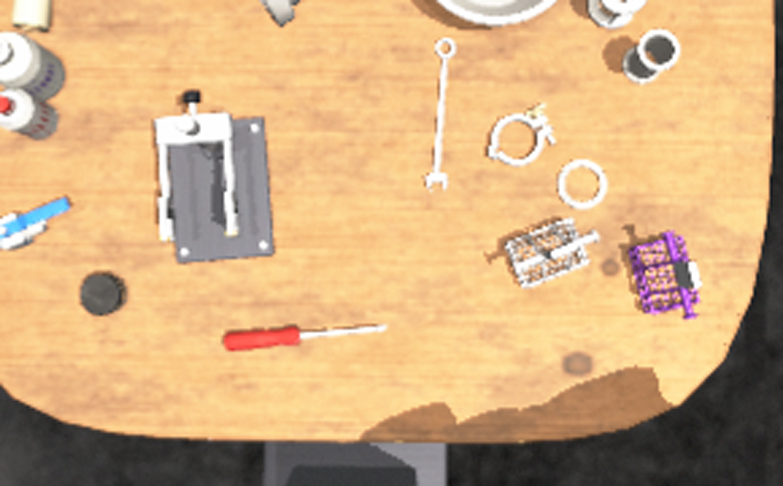

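View pics/wrist0.png

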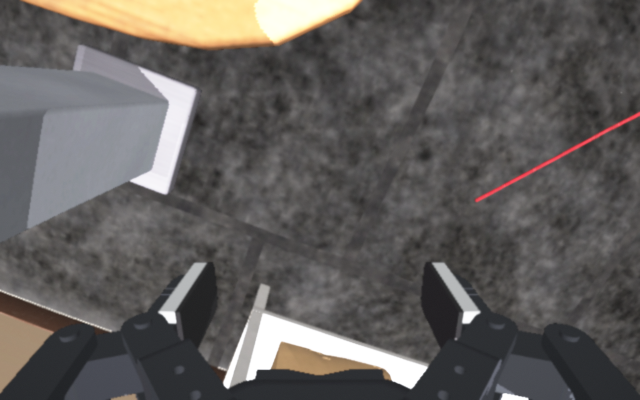

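```bash
cat > h.py <<'E'
import numpy as np,cv2,pickle
from scipy.spatial.transform import Rotation as R
def K(c):
    H,W=400,640
    f=200/np.tan(np.radians(c['fov_y'])/2); return f
def proj(c,P):
    P=np.atleast_2d(P); q=R.from_quat(c['rotation']).inv().apply(P-c['xyz'])
    s=np.stack([q[:,0]/-q[:,2],-q[:,1]/-q[:,2]],1)
    r2=(s**2).sum(1,keepdims=True); s=s*(1+c['k1']*r2)
    return s*K(c)+[c['cx'],c['cy']]   # col,row
def ray(c,px):
    d=(np.array(px,float)-[c['cx'],c['cy']])/K(c); s=d.copy()
    for _ in range(20): s=d/(1+c['k1']*(s@s))
    v=R.from_quat(c['rotation']).apply([s[0],-s[1],-1]); return c['xyz'],v
def onz(c,px,z):
    o,v=ray(c,px); return o+v*(z-o[2])/v[2]
def tri(obs):
    A=np.zeros((3,3));b=np.zeros(3)
    for c,px in obs:
        o,v=ray(c,px);v=v/np.linalg.norm(v);M=np.eye(3)-np.outer(v,v);A+=M;b+=M@o
    return np.linalg.solve(A,b)
def crop(c,name,c0,r0,w,h,s):
    a=c['frame'][r0:r0+h,c0:c0+w,::-1]
    a=cv2.resize(a,None,fx=s,fy=s,interpolation=cv2.INTER_CUBIC)
    for i in range(0,w,10): cv2.putText(a,str(c0+i),(i*s,10),0,.35,(0,0,255)); a[:,i*s]=a[:,i*s]*.6
    for i in range(0,h,10): cv2.putText(a,str(r0+i),(0,i*s+4),0,.35,(0,0,255)); a[i*s]=a[i*s]*.6
    cv2.imwrite("pics/"+name,a)
L=lambda n:pickle.load(open(f"pics/{n}.pkl",'rb'))
def shot(bot,n,tag):
    c=bot.camera(n);pickle.dump(c,open(f"pics/{tag}.pkl",'wb'));return c
E
python3 - <<'E'
from h import *
s=L('side0');t=L('top0')
crop(s,'s_b.png',300,235,70,90,6); crop(t,'t_b.png',355,190,60,45,10)
crop(s,'s_s.png',280,140,80,90,6); crop(t,'t_s.png',230,150,60,75,8)
E
```

```text
(no output)
```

View pics/s_b.png

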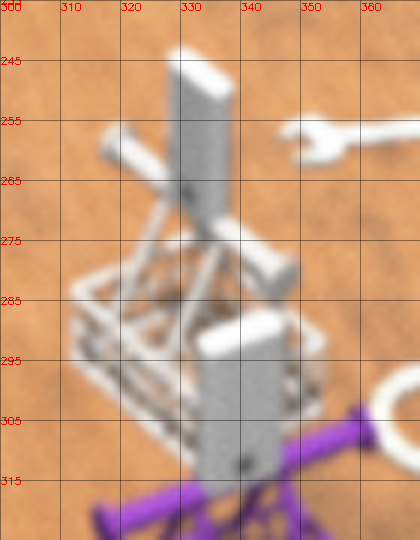

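View pics/t_b.png

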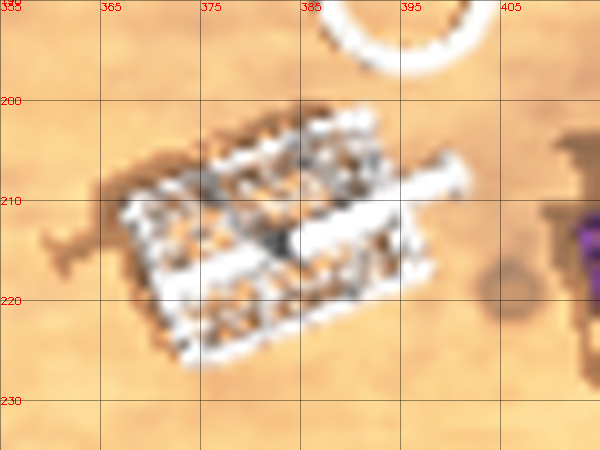

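View pics/s_s.png

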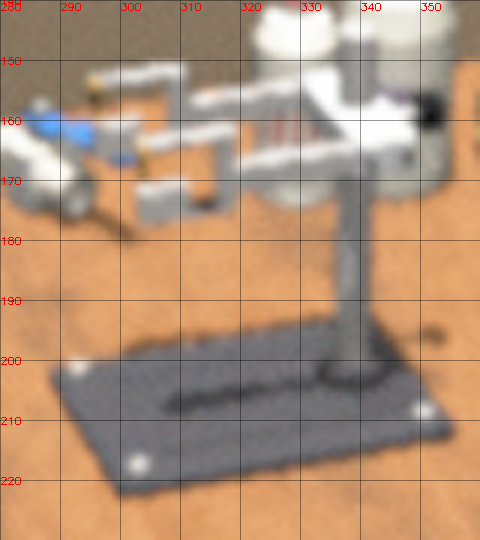

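View pics/t_s.png

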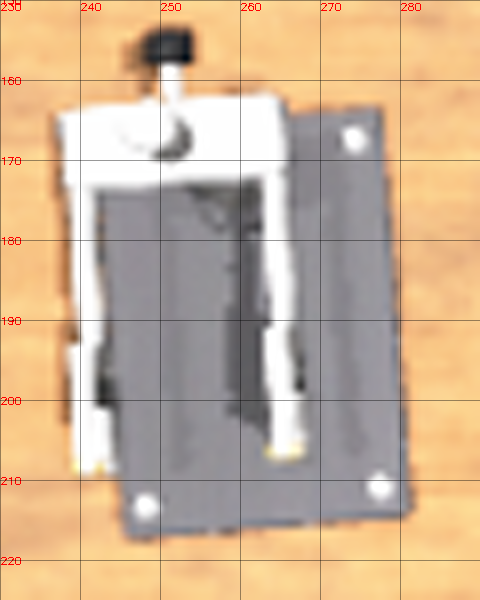

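```bash
python3 - <<'E'
from h import *
from scipy.optimize import least_squares
s=L('side0');t=L('top0')
def T(p,pts):
    a=p[2];c,si=np.cos(a),np.sin(a);pts=np.array(pts,float)
    return np.stack([p[0]+c*pts[:,0]-si*pts[:,1],p[1]+si*pts[:,0]+c*pts[:,1],pts[:,2]],1)
B=[(t,(0,0,.157),(389.5,212.5)),(t,(0,-.053,.09),(400.7,207)),(t,(0,.053,.09),(371.5,219)),
(t,(.032,-.044,.038),(392.5,201.2)),(t,(-.032,-.044,.038),(398.5,216.5)),(t,(-.032,.044,.038),(374,226.2)),(t,(.032,.044,.038),(367.5,210.5)),
(s,(0,0,.157),(333.5,247)),(s,(0,.053,.09),(318.8,258.8)),(s,(0,-.053,.09),(347.5,280.8))]
f=lambda p:np.concatenate([proj(c,T(p,[q]))[0]-u for c,q,u in B])
r=least_squares(f,[.45,-.3,.4],loss='soft_l1');print(r.x,np.degrees(r.x[2]));print(np.round(f(r.x).reshape(-1,2),1))
S=lambda h:[(t,(-.055,-.065,.01),(281.3,214.1)),(t,(-.055,.065,.01),(246,217.2)),(t,(.13,-.065,.01),(277.7,163.5)),
(s,(-.055,-.065,.005),(300,221.5)),(s,(-.055,.065,.01),(288.5,202)),(s,(.13,-.065,.005),(355.6,211.5)),(s,(.13,.065,.01),(342.5,193)),
(t,(-.033,.038,h+.025),(241.8,208.7)),(t,(-.033,-.038,h+.025),(265.8,206.9)),
(s,(-.033,-.038,h+.025),(303.2,163.3)),(s,(.017,-.038,h+.025),(319.2,161)),(s,(-.033,.038,h+.025),(295,153.5)),(s,(.017,.038,h+.025),(311,151)),
(s,(-.033,-.038,h),(303,171.5))]
g=lambda p:np.concatenate([proj(c,T(p,[q]))[0]-u for c,q,u in S(p[3])])
r=least_squares(g,[.5,.1,0,.165],loss='soft_l1');print(r.x,np.degrees(r.x[2]));print(np.round(g(r.x).reshape(-1,2),1))
from station import bot
o=bot.get_obs();print(R.from_quat(o['orientation']).as_matrix())
E
```

```text
[ 0.50799919 -0.27240373  0.39913221] 22.868590947976013
[[-0.3 -0.1]
 [-0.1 -0.2]
 [-0.6  0. ]
 [-1.  -1.4]
 [ 0.3  0.5]
 [ 1.2  0.6]
 [ 0.4 -0.9]
 [-0.4 -0.5]
 [ 0.3  0.4]
 [-0.4  0.7]]
[0.55132059 0.14941186 0.08971192 0.16020624] 5.140114446793414
[[ 0.7  0.1]
 [-0.6 -0. ]
 [ 0.5 -1.1]
 [-0.5  1.3]
 [-1.1 -1.1]
 [ 1.   0.8]
 [-1.  -1.3]
 [-0.5 -0.2]
 [ 0.1 -0.4]
 [-0.3  0.4]
 [ 0.1  0.2]
 [ 0.2 -0.3]
 [ 0.1 -0.1]
 [ 0.  -0. ]]
[[ 9.29109162e-01  3.69805577e-01  8.66455119e-06]
 [ 3.69805576e-01 -9.29109160e-01  6.53830789e-05]
 [ 3.22293411e-05 -5.75438183e-05 -9.99999998e-01]]
```

>>> apply_moves:
  steps:
    - {"delta_pos":[22,20,0],"rot":[0,0,7],"hand":85}
    - {"delta_pos":[45,40,0],"rot":[0,0,14],"hand":85}
    - {"delta_pos":[67,60,0],"rot":[0,0,21],"hand":85}
    - {"delta_pos":[90,80,0],"rot":[0,0,28],"hand":85}
    - {"delta_pos":[112,100,0],"rot":[0,0,35],"hand":85}
    - {"delta_pos":[135,120,0],"rot":[0,0,42],"hand":85}
    - {"delta_pos":[157,140,0],"rot":[0,0,49],"hand":85}
    - {"delta_pos":[180,160,0],"rot":[0,0,56],"hand":85}

```text
time: 2.77
ee_pos: [0.3935, -0.3732, 0.2314]
orientation: [0.777, 0.63, -0.0, 0.0]
force: [0.4, -0.5, 0.2]
finger_gap: 0.0849
```

>>> apply_moves:
  steps:
    - {"delta_pos":[22,20,0],"rot":[0,0,7],"hand":85}
    - {"delta_pos":[45,40,0],"rot":[0,0,14],"hand":85}
    - {"delta_pos":[67,60,0],"rot":[0,0,21],"hand":85}
    - {"delta_pos":[90,80,0],"rot":[0,0,28],"hand":85}
    - {"delta_pos":[115,102,0],"rot":[0,0,35],"hand":85}
    - {"delta_pos":[115,102,0],"rot":[0,0,35],"hand":60}
    - {"delta_pos":[115,102,0],"rot":[0,0,35],"hand":60}
    - {"delta_pos":[115,102,0],"rot":[0,0,35],"hand":60}

```text
time: 3.43
ee_pos: [0.5072, -0.2727, 0.2311]
orientation: [0.555, 0.832, -0.0, -0.0]
force: [-0.7, -1.3, -0.9]
finger_gap: 0.0603
```

```bash
python3 - <<'E'
from h import *
from station import bot
o=bot.get_obs();print(o['time'],o['ee_pos'],o['force'],o['qpos'],np.degrees(R.from_quat(o['orientation']).as_euler('xyz')))
m=R.from_quat(o['orientation']).as_matrix();print(np.degrees(np.arctan2(m[1,1],m[0,1])))
c=shot(bot,'wrist','w1');cv2.imwrite('pics/w1.png',c['frame'][:,:,::-1])
p=np.array([.508,-.2724,.157]);a=np.radians(22.87);d=np.array([-np.sin(a),np.cos(a),0])
print(proj(c,[p+d*.016,p-d*.016,p+d*.054-[0,0,.067],p-d*.054-[0,0,.067]]))
E
```

```text
3.4333 [ 0.50724256 -0.27266406  0.23111444] [-0.71507694 -1.27420577 -0.86659498] [ 0.65576085  0.73310659 -0.44118699  1.47356507  0.34425978  1.01268382
  0.52541089] [-1.79956478e+02  4.82880400e-03  1.12628225e+02]
22.62822092272218
[[318.58009688 189.84186545]
 [318.78615455 236.6934394 ]
 [318.49557486 120.83071398]
 [319.02883563 247.25309113]]
```

View pics/w1.png

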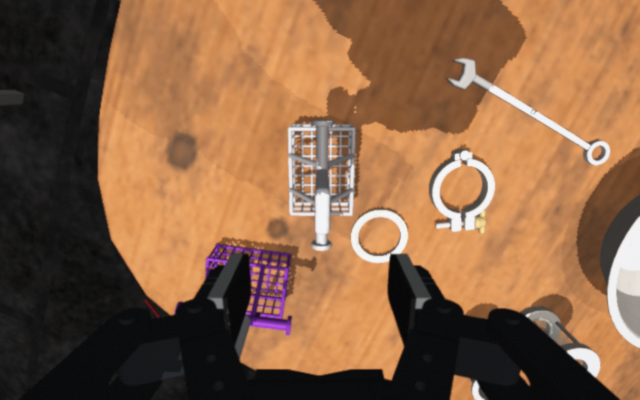

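```bash
python3 - <<'E'
from h import *
crop(L('w1'),'w1c.png',280,110,90,145,4)
E
```

```text
(no output)
```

View pics/w1c.png

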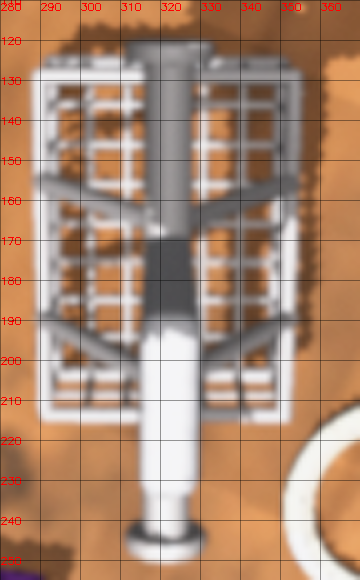

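>>> apply_moves:
  steps:
    - {"delta_pos":[1,0,-25],"hand":50}
    - {"delta_pos":[1,1,-50],"hand":45}
    - {"delta_pos":[1,1,-75],"hand":45}
    - {"delta_pos":[1,1,-95],"hand":45}
    - {"delta_pos":[1,1,-110],"hand":45}
    - {"delta_pos":[1,1,-110],"hand":45}
    - {"delta_pos":[1,1,-110],"hand":25}
    - {"delta_pos":[1,1,-110],"hand":5}
  newtons: 60

```text
schema error: expected keys delta_pos, rot, hand
```

>>> apply_moves:
  steps:
    - {"delta_pos":[0,0,0],"hand":5}
    - {"delta_pos":[0,0,0],"hand":5}
    - {"delta_pos":[0,0,0],"hand":5}
    - {"delta_pos":[0,0,0],"hand":5}
    - {"delta_pos":[0,0,0],"hand":5}
    - {"delta_pos":[0,0,0],"hand":5}
    - {"delta_pos":[0,0,0],"hand":5}
    - {"delta_pos":[0,0,0],"hand":5}

```text
schema error: expected keys delta_pos, rot, hand
```

>>> apply_moves:
  steps:
    - {"delta_pos":[1,0,-25],"rot":[0,0,0],"hand":50}
    - {"delta_pos":[1,1,-50],"rot":[0,0,0],"hand":45}
    - {"delta_pos":[1,1,-75],"rot":[0,0,0],"hand":45}
    - {"delta_pos":[1,1,-95],"rot":[0,0,0],"hand":45}
    - {"delta_pos":[1,1,-110],"rot":[0,0,0],"hand":45}
    - {"delta_pos":[1,1,-110],"rot":[0,0,0],"hand":45}
    - {"delta_pos":[1,1,-110],"rot":[0,0,0],"hand":25}
    - {"delta_pos":[1,1,-110],"rot":[0,0,0],"hand":5}
  newtons: 60

```text
time: 4.15
ee_pos: [0.5088, -0.2718, 0.1224]
orientation: [0.555, 0.832, -0.0, 0.001]
force: [-0.0, -0.2, -0.5]
finger_gap: 0.022
```

>>> apply_moves:
  steps:
    - {"delta_pos":[0,0,0],"rot":[0,0,0],"hand":5}
    - {"delta_pos":[0,0,0],"rot":[0,0,0],"hand":5}
    - {"delta_pos":[0,0,0],"rot":[0,0,0],"hand":5}
    - {"delta_pos":[0,0,0],"rot":[0,0,0],"hand":5}
    - {"delta_pos":[0,0,0],"rot":[0,0,0],"hand":5}
    - {"delta_pos":[0,0,0],"rot":[0,0,0],"hand":5}
    - {"delta_pos":[0,0,0],"rot":[0,0,0],"hand":5}
    - {"delta_pos":[0,0,0],"rot":[0,0,0],"hand":5}

```text
time: 4.82
ee_pos: [0.5091, -0.2717, 0.1226]
orientation: [0.554, 0.832, -0.0, 0.001]
force: [-1.0, -0.9, 8.2]
finger_gap: 0.0089
```

```bash
python3 - <<'E'
from h import *
from station import bot
o=bot.get_obs();print(o['time'],o['ee_pos'],o['force'],o['moment'],o['finger_gap'])
c=shot(bot,'wrist','w2');cv2.imwrite('pics/w2.png',c['frame'][:,:,::-1])
c=shot(bot,'side','s2');crop(c,'s2.png',290,190,90,130,4)
E
```

```text
4.8167 [ 0.50910617 -0.27167188  0.12258095] [-0.95704782 -0.90696217  8.20219982] [-0.12748994  0.12891909 -0.0216438 ] 0.008933882303616579
```

View pics/w2.png

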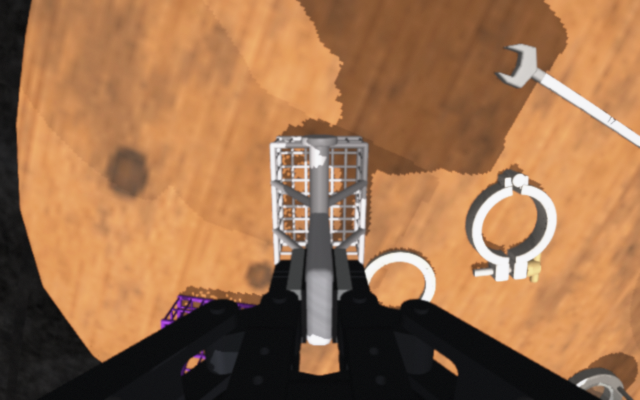

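View pics/s2.png

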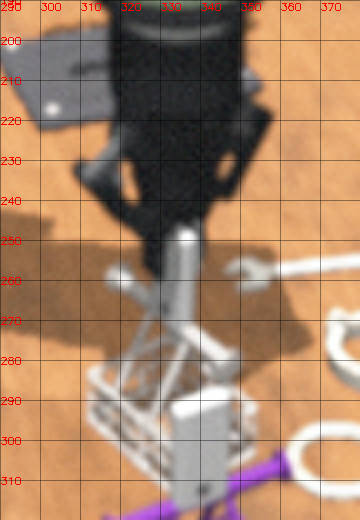

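>>> apply_moves:
  steps:
    - {"delta_pos":[0,0,8],"rot":[0,0,0],"hand":5}
    - {"delta_pos":[0,0,25],"rot":[0,0,0],"hand":5}
    - {"delta_pos":[0,0,45],"rot":[0,0,0],"hand":5}
    - {"delta_pos":[0,0,65],"rot":[0,0,0],"hand":5}
    - {"delta_pos":[-2,10,78],"rot":[0,0,0],"hand":5}
    - {"delta_pos":[-5,30,80],"rot":[0,0,-2],"hand":5}
    - {"delta_pos":[-8,55,80],"rot":[0,0,-4],"hand":5}
    - {"delta_pos":[-12,80,80],"rot":[0,0,-6],"hand":5}

```text
time: 5.58
ee_pos: [0.4964, -0.1906, 0.2023]
orientation: [0.598, 0.801, 0.0, 0.0]
force: [0.9, 1.1, -2.6]
finger_gap: 0.0091
```

>>> apply_moves:
  steps:
    - {"delta_pos":[-5,30,0],"rot":[0,0,-2],"hand":5}
    - {"delta_pos":[-10,60,0],"rot":[0,0,-3],"hand":5}
    - {"delta_pos":[-15,90,0],"rot":[0,0,-4.5],"hand":5}
    - {"delta_pos":[-20,120,0],"rot":[0,0,-6],"hand":5}
    - {"delta_pos":[-25,150,0],"rot":[0,0,-7.5],"hand":5}
    - {"delta_pos":[-30,180,0],"rot":[0,0,-9],"hand":5}
    - {"delta_pos":[-35,210,0],"rot":[0,0,-10.5],"hand":5}
    - {"delta_pos":[-40,235,0],"rot":[0,0,-11.5],"hand":5}

```text
time: 6.25
ee_pos: [0.4562, 0.0459, 0.2022]
orientation: [0.674, 0.738, 0.0, 0.0]
force: [1.4, 0.0, -2.6]
finger_gap: 0.0092
```

>>> apply_moves:
  steps:
    - {"delta_pos":[-2,25,0],"rot":[0,0,0],"hand":5}
    - {"delta_pos":[-4,50,0],"rot":[0,0,0],"hand":5}
    - {"delta_pos":[-5,70,0],"rot":[0,0,0],"hand":5}
    - {"delta_pos":[-6,85,0],"rot":[0,0,0],"hand":5}
    - {"delta_pos":[-6,93,0],"rot":[0,0,0],"hand":5}
    - {"delta_pos":[-6,97,0],"rot":[0,0,0],"hand":5}
    - {"delta_pos":[-6,97,0],"rot":[0,0,0],"hand":5}
    - {"delta_pos":[-6,97,0],"rot":[0,0,0],"hand":5}

```text
time: 6.92
ee_pos: [0.4508, 0.1399, 0.2014]
orientation: [0.675, 0.738, -0.0, 0.0]
force: [0.2, 0.2, -3.2]
finger_gap: 0.0093
```

```bash
python3 - <<'E'
from h import *
from station import bot
o=bot.get_obs();print(o['time'],o['ee_pos'],o['force'],o['moment'],o['finger_gap'])
m=R.from_quat(o['orientation']).as_matrix();print(np.degrees(np.arctan2(m[1,1],m[0,1])))
c=shot(bot,'wrist','w3');cv2.imwrite('pics/w3.png',c['frame'][:,:,::-1])
c=shot(bot,'side','s3');crop(c,'s3.png',260,120,120,110,6)
c=shot(bot,'top','t3');crop(c,'t3.png',220,150,90,80,6)
E
```

```text
6.9167 [0.45075882 0.13990227 0.20141505] [ 0.15141881  0.19607838 -3.21915334] [0.03352601 0.00865984 0.02680572] 0.009333945711843279
5.154207878237032
```

View pics/w3.png

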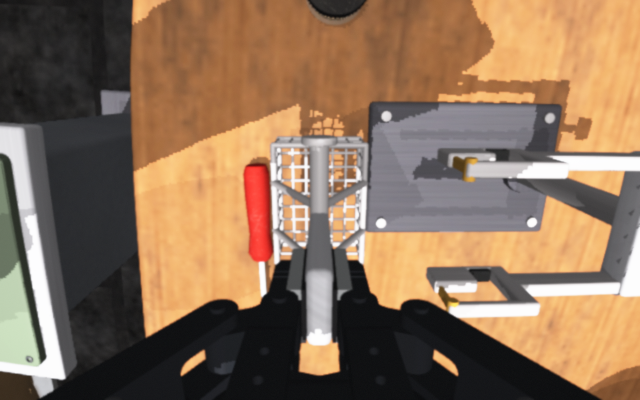

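View pics/s3.png

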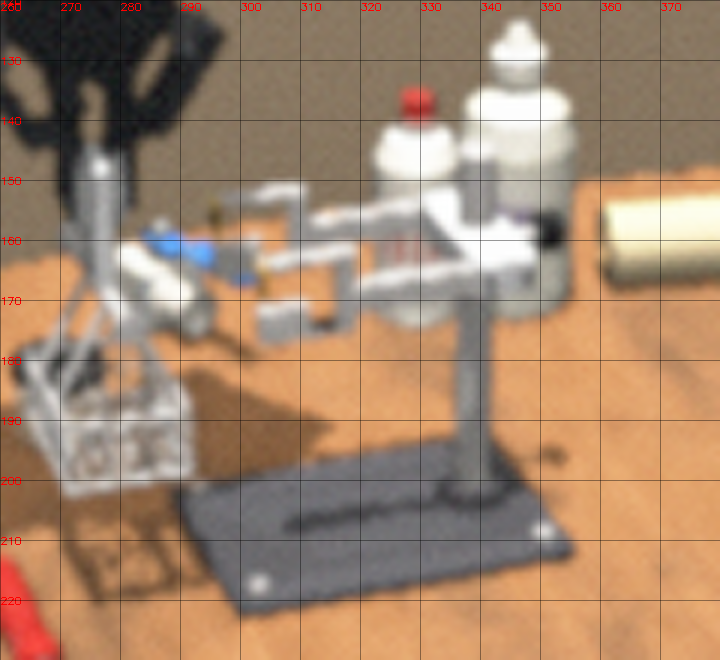

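View pics/t3.png

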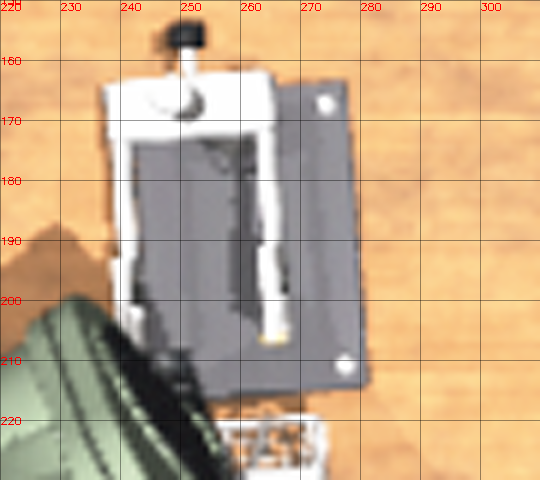

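```bash
python3 - <<'E'
from h import *
c=L('w3')
crop(c,'w3a.png',360,90,210,150,3);crop(c,'w3b.png',420,250,125,75,6);crop(c,'w3d.png',270,120,100,110,4);crop(c,'w3e.png',435,135,140,55,5)
p=np.array([.45076,.1399,.20141-.0326]);a=np.radians(5.154);d=np.array([-np.sin(a),np.cos(a),0])
print(proj(c,[p+d*.058,p+d*.05,p+d*.02]))
E
```

```text
[[317.10707243 129.37913258]
 [317.12545632 145.76962421]
 [317.19412482 203.77452326]]
```

View pics/w3a.png

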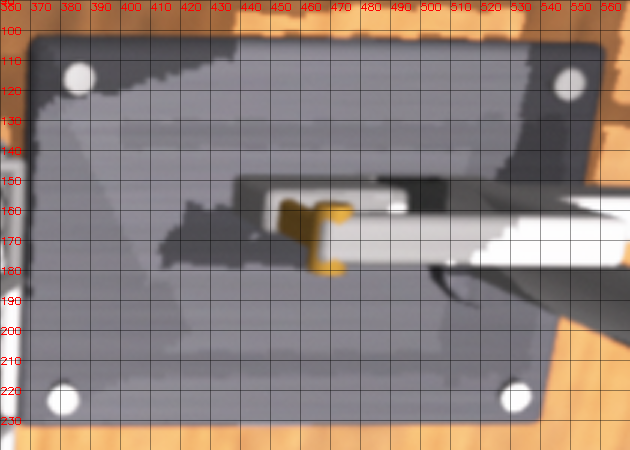

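View pics/w3b.png

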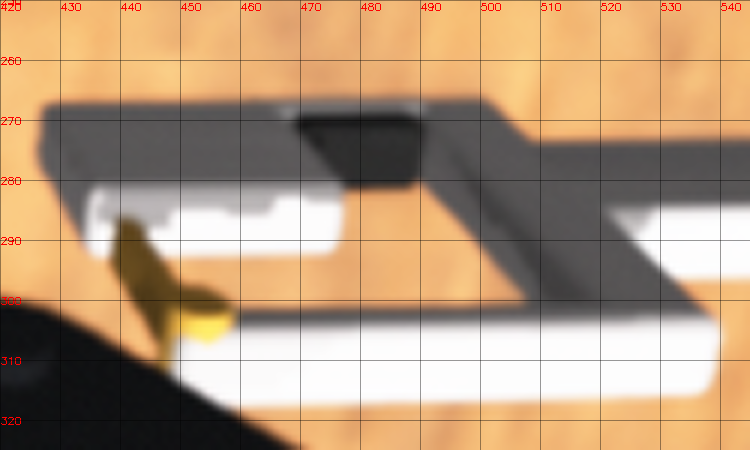

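View pics/w3d.png

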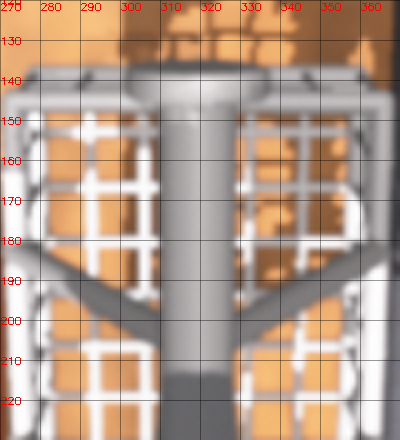

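View pics/w3e.png

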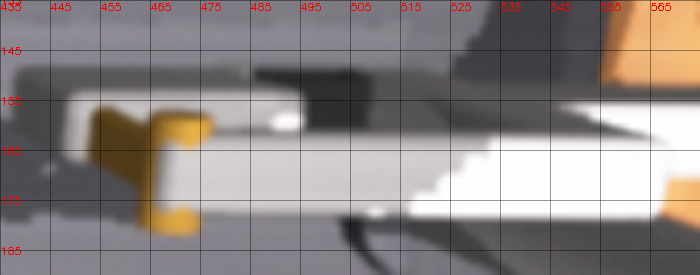

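```bash
cat >> h.py <<'E'
def T(p,pts):
    a=p[2];c,si=np.cos(a),np.sin(a);pts=np.atleast_2d(np.array(pts,float))
    return np.stack([p[0]+c*pts[:,0]-si*pts[:,1],p[1]+si*pts[:,0]+c*pts[:,1],pts[:,2]],1)
def stand_lines(h):
    l=[]
    for y0 in(.038,-.038):
        for y in(y0-.004,y0+.004):
            P=[(-.033,h+.02),(-.033,h+.025),(.017,h+.025),(.017,h-.012)]
            l.append([(x,y,z) for x,z in P])
            l.append([(x,y,z) for x,z in [(-.033,h+.02),(.007,h+.02),(.007,h-.012),(-.007,h-.012),(-.007,h),(-.033,h)]])
    b=[(-.055,-.065,.01),(.13,-.065,.01),(.13,.065,.01),(-.055,.065,.01)];l.append(b+b[:1])
    return l
def overlay(c,p,h,name,c0,r0,w,hh,s,extra=[]):
    a=cv2.resize(np.ascontiguousarray(c['frame'][r0:r0+hh,c0:c0+w,::-1]),None,fx=s,fy=s,interpolation=cv2.INTER_CUBIC)
    for l in [T(p,q) for q in stand_lines(h)]+extra:
        u=((proj(c,l)-[c0,r0]+.5)*s*8).astype(np.int32)
        cv2.polylines(a,[u.reshape(-1,1,2)],False,(0,255,0),1,cv2.LINE_AA,3)
    cv2.imwrite('pics/'+name,a)
E
python3 - <<'E'
from h import *
p=[.55132,.14941,.08971];h=.1602
overlay(L('w3'),p,h,'ow.png',360,80,250,250,3); overlay(L('side0'),p,h,'os.png',280,140,80,90,6)
E
```

```text
(no output)
```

View pics/ow.png

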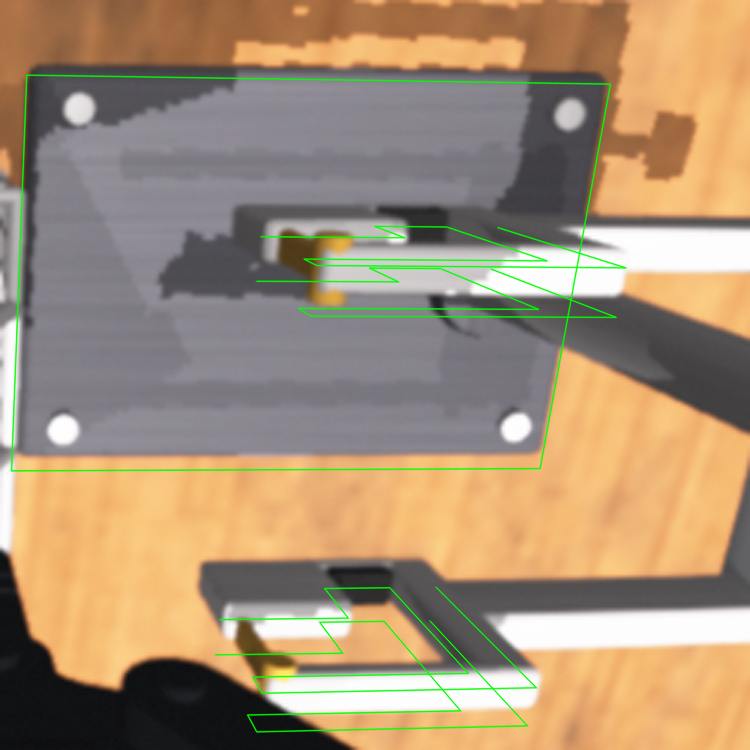

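View pics/os.png

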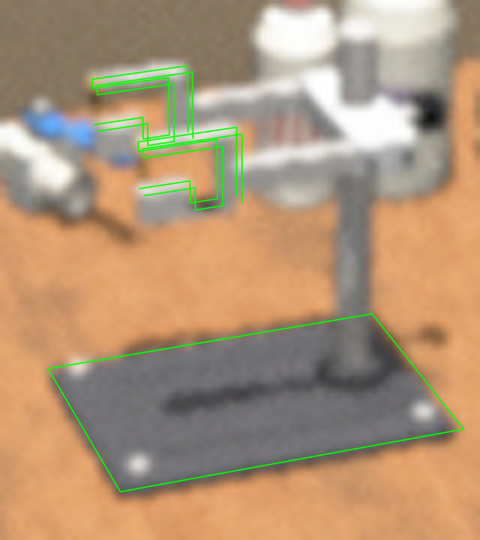

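```bash
cat > fit.py <<'E'
from h import *
from scipy.optimize import least_squares
s=L('side0');t=L('top0');w=L('w3')
cams=[s,t,w]
S=lambda h:[(1,(-.055,-.065,.01),(281.3,214.1)),(1,(-.055,.065,.01),(246,217.2)),(1,(.13,-.065,.01),(277.7,163.5)),
(0,(-.055,-.065,.005),(300,221.5)),(0,(-.055,.065,.01),(288.5,202)),(0,(.13,-.065,.005),(355.6,211.5)),(0,(.13,.065,.01),(342.5,193)),
(1,(-.033,.038,h+.025),(241.8,208.7)),(1,(-.033,-.038,h+.025),(265.8,206.9)),
(0,(-.033,-.038,h+.025),(303.2,163.3)),(0,(.017,-.038,h+.025),(319.2,161)),(0,(-.033,.038,h+.025),(295,153.5)),(0,(.017,.038,h+.025),(311,151)),
(0,(-.033,-.038,h),(303,171.5))]
W=lambda h:[(2,(.017,-.042,h+.025),(536.5,316)),(2,(.017,-.034,h+.025),(539.5,303.3)),(2,(-.033,-.034,h+.025),(449,304.5)),
(2,(-.033,-.034,h),(434.8,281.5)),(2,(-.033,-.042,h),(434.5,292.5)),(2,(-.007,-.034,h),(477,281)),(2,(-.007,-.042,h),(476,292)),
(2,(-.033,.042,h+.025),(467,162.5)),(2,(-.033,.034,h+.025),(466.5,178)),(2,(.017,.042,h+.025),(566,164)),(2,(.017,.034,h+.025),(565,178)),
(2,(-.033,.042,h),(448,154.5)),
(2,(-.055,.065,.01),(371,103.3)),(2,(-.055,-.065,.01),(366.5,231.3)),(2,(.13,-.065,.01),(540,231)),(2,(.13,.065,.01),(562,104.5))]
b0=np.array([.45076,.1399,np.radians(5.154)])
def res(p,full=False,useW=True,useS=True):
    r=[]
    off=p[4:].reshape(3,3)
    cc=[dict(c,xyz=c['xyz']+off[i]) for i,c in enumerate(cams)]
    obs=(S(p[3]) if useS else [])+(W(p[3]) if useW else [])
    for i,q,u in obs: r+=list((proj(cc[i],T(p,[q]))[0]-u))
    if useW:  # held bar seen by wrist camera, axis column
        z=.20141-.0326
        r.append(3*(proj(cc[2],T(b0,[(0,.035,z)]))[0][0]-319.7))
    r=np.array(r)
    if full: return r
    return np.concatenate([r/1.0,p[4:]/.0015])
if __name__=='__main__':
    for kw in [dict(),dict(useS=False),dict(useW=False)]:
        r=least_squares(res,np.r_[.551,.149,.09,.16,np.zeros(9)],kwargs=kw,x_scale=np.r_[[.01]*13])
        C=np.linalg.inv(r.jac.T@r.jac)
        print(kw,np.round(r.x,4),np.sqrt(np.diag(C))[:4]);print(np.round(res(r.x,True,**kw),1))
E
python3 fit.py
```

```text
{} [ 5.519e-01  1.507e-01  9.440e-02  1.605e-01 -1.000e-04  2.000e-04
  6.000e-04  8.000e-04  6.000e-04  3.000e-04 -1.200e-03 -8.000e-04
  3.100e-03] [0.00035704 0.00115243 0.00261749 0.00078209]
[ 0.6  0.1 -0.7  0.1  0.1 -1.1 -0.2  1.3 -1.  -1.1  1.1  0.7 -1.1 -1.4
 -0.7 -0.  -0.1 -0.4 -0.1  0.3  0.3  0.1  0.3 -0.4  0.1 -0.2  0.2 -0.1
  0.3 -1.1  0.2 -1.   0.3 -0.1  0.1 -0.7 -1.  -0.   0.5 -0.9 -0.3 -0.2
 -0.3  0.4 -1.7  1.6  2.4 -0.7  0.3  1.6  0.1 -0.5 -1.3 -0.9 -1.4  2.3
  0.2  1.1  0.9  0.1 -0. ]
{'useS': False} [ 5.519e-01  1.514e-01  9.480e-02  1.606e-01  0.000e+00  0.000e+00
 -0.000e+00  0.000e+00  0.000e+00 -0.000e+00 -1.300e-03 -1.000e-04
  3.200e-03] [0.00038825 0.0015111  0.0026853  0.00086068]
[ 0.4 -1.1  0.2 -1.   0.3 -0.1  0.1 -0.7 -0.9 -0.   0.5 -0.9 -0.3 -0.2
 -0.3  0.4 -1.7  1.6  2.4 -0.7  0.3  1.6  0.1 -0.5 -1.4 -0.9 -1.4  2.3
  0.2  1.1  0.8 -0.  -0.1]
{'useW': False} [ 5.512e-01  1.495e-01  8.720e-02  1.601e-01 -4.000e-04 -0.000e+00
  1.000e-04  4.000e-04  0.000e+00  2.000e-04  0.000e+00  0.000e+00
  0.000e+00] [0.00141123 0.00191219 0.01192026 0.00194689]
[ 0.6  0.3 -0.7  0.1  0.5 -0.9 -0.4  1.3 -0.9 -1.2  1.1  0.9 -0.9 -1.2
 -0.6 -0.   0.1 -0.2 -0.3  0.4  0.2  0.2  0.3 -0.3  0.2 -0.1  0.1 -0. ]
```

>>> apply_moves:
  steps:
    - {"delta_pos":[8,1,0],"rot":[0,0,0.25],"hand":5}
    - {"delta_pos":[16,2,0],"rot":[0,0,0.25],"hand":5}
    - {"delta_pos":[24,3,0],"rot":[0,0,0.25],"hand":5}
    - {"delta_pos":[32,4,0],"rot":[0,0,0.25],"hand":5}
    - {"delta_pos":[40,5,0],"rot":[0,0,0.25],"hand":5}
    - {"delta_pos":[46,5.5,0],"rot":[0,0,0.25],"hand":5}
    - {"delta_pos":[50,6,0],"rot":[0,0,0.25],"hand":5}
    - {"delta_pos":[53,6.2,0],"rot":[0,0,0.25],"hand":5}

```text
time: 7.73
ee_pos: [0.5039, 0.1467, 0.2012]
orientation: [0.673, 0.74, -0.0, -0.0]
force: [-0.1, 0.4, -2.7]
finger_gap: 0.0092
```

```bash
cat > st.py <<'E'
from h import *
from station import bot
P=np.array([.5519,.1507,.0944])
def st():
    o=bot.get_obs();e=o['ee_pos'];d=e[:2]-P[:2];c,s=np.cos(P[2]),np.sin(P[2])
    m=R.from_quat(o['orientation']).as_matrix()
    f=o['force']
    print('t',o['time'],'bar stand xy mm',np.round(1e3*np.array([c*d[0]+s*d[1],-s*d[0]+c*d[1]]),2),'barz',round(1e3*(e[2]-.0326),2),'Fst',np.round([c*f[0]+s*f[1],-s*f[0]+c*f[1],f[2]],2),'M',np.round(o['moment'],2),'yaw',np.degrees(np.arctan2(m[1,1],m[0,1])),'tilt',m[2,:2],'gap',o['finger_gap'])
E
python3 - <<'E'
from st import *
st()
c=shot(bot,'wrist','w4');cv2.imwrite('pics/w4.png',c['frame'][:,:,::-1])
c=shot(bot,'side','s4');overlay(c,P,.1605,'s4.png',270,120,90,110,7)
cv2.imwrite('pics/s4r.png',cv2.resize(c['frame'][120:210,270:360,::-1],None,fx=7,fy=7,interpolation=cv2.INTER_CUBIC)[:600])
E
```

```text
t 7.7333 bar stand xy mm [-48.17   0.57] barz 168.58 Fst [-0.1   0.44 -2.67] M [ 0.04 -0.   -0.04] yaw 5.427521367583067 tilt [-2.93417156e-05 -2.90031730e-04] gap 0.0091594229599233
```

View pics/w4.png

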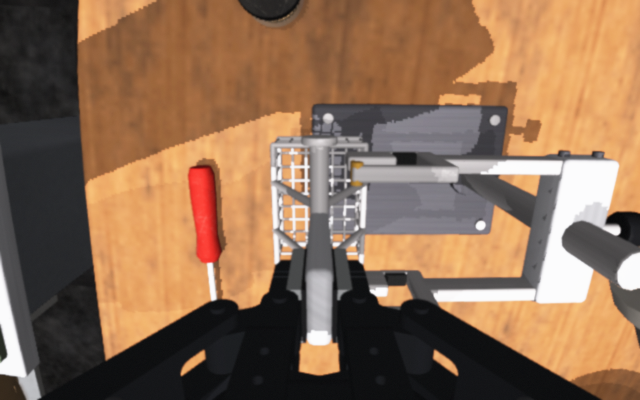

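View pics/s4r.png

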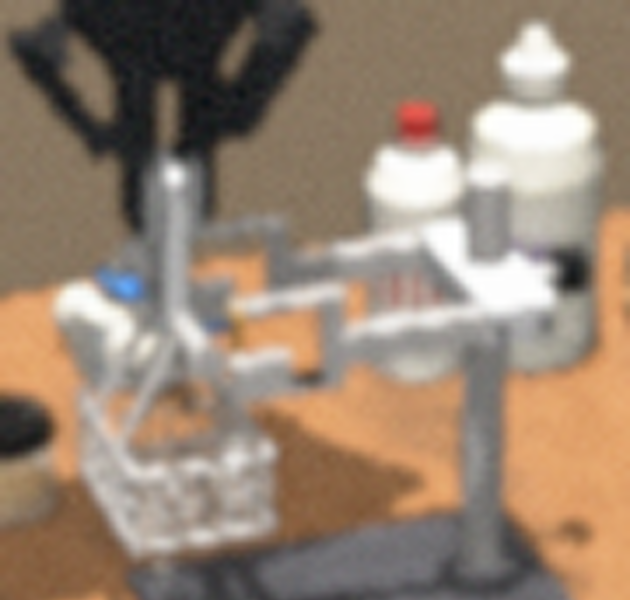

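>>> apply_moves:
  steps:
    - {"delta_pos":[1.5,0.1,1],"rot":[0,0,0],"hand":5}
    - {"delta_pos":[3,0.2,1],"rot":[0,0,0],"hand":5}
    - {"delta_pos":[4.5,0.3,1],"rot":[0,0,0],"hand":5}
    - {"delta_pos":[6,0.4,1],"rot":[0,0,0],"hand":5}
    - {"delta_pos":[7.5,0.5,1],"rot":[0,0,0],"hand":5}
    - {"delta_pos":[9,0.6,1],"rot":[0,0,0],"hand":5}
    - {"delta_pos":[10.5,0.8,1],"rot":[0,0,0],"hand":5}
    - {"delta_pos":[12,1,1],"rot":[0,0,0],"hand":5}

```text
time: 8.5
ee_pos: [0.5157, 0.148, 0.2022]
orientation: [0.673, 0.74, -0.0, -0.0]
force: [-1.8, -0.5, -2.8]
finger_gap: 0.0095
```

```bash
python3 - <<'E'
from st import *
st()
c=shot(bot,'side','s5');
cv2.imwrite('pics/s5r.png',cv2.resize(c['frame'][130:190,280:350,::-1],None,fx=10,fy=10,interpolation=cv2.INTER_CUBIC)[:600])
p=np.array([P[0],P[1],P[2]]);print(proj(c,T(p,[(-.036,-.058,.1695),(-.036,0,.2365)])))
E
```

```text
t 8.5 bar stand xy mm [-36.34   0.69] barz 169.61 Fst [-1.85 -0.28 -2.78] M [-0.11  0.33 -0.04] yaw 5.450151221686578 tilt [-8.54613927e-05 -4.38692174e-04] gap 0.009489897568158849
[[304.2726845  171.46726374]
 [297.72813429 142.08283313]]
```

View pics/s5r.png

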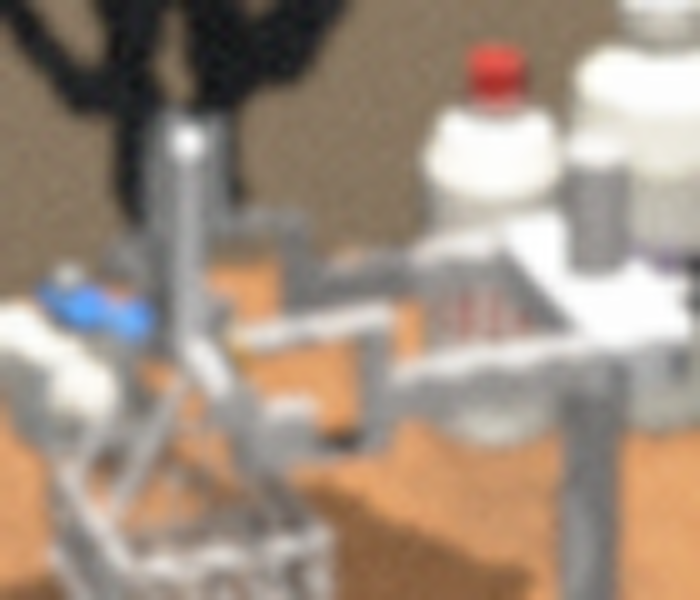

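>>> apply_moves:
  steps:
    - {"delta_pos":[1,0.1,0],"rot":[0,0,0],"hand":5}
    - {"delta_pos":[2,0.2,0],"rot":[0,0,0],"hand":5}
    - {"delta_pos":[3,0.3,0],"rot":[0,0,0],"hand":5}
    - {"delta_pos":[4,0.4,0],"rot":[0,0,0],"hand":5}
    - {"delta_pos":[5,0.5,0],"rot":[0,0,0],"hand":5}
    - {"delta_pos":[6,0.6,0],"rot":[0,0,0],"hand":5}
    - {"delta_pos":[7,0.7,0],"rot":[0,0,0],"hand":5}
    - {"delta_pos":[8,0.8,0],"rot":[0,0,0],"hand":5}

```text
time: 9.22
ee_pos: [0.5236, 0.1488, 0.2022]
orientation: [0.673, 0.74, -0.0, -0.0]
force: [-2.6, -0.7, -2.5]
finger_gap: 0.0092
```

```bash
python3 - <<'E'
from st import *
st()
E
```

```text
t 9.2167 bar stand xy mm [-28.34   0.76] barz 169.62 Fst [-2.63 -0.43 -2.5 ] M [-0.03  0.65  0.03] yaw 5.455354484718639 tilt [-4.01186874e-05 -3.73419022e-04] gap 0.009199473209049932
```

>>> apply_moves:
  steps:
    - {"delta_pos":[1.5,0.1,0],"rot":[0,0,0],"hand":5}
    - {"delta_pos":[3,0.2,0],"rot":[0,0,0],"hand":5}
    - {"delta_pos":[4.5,0.4,0],"rot":[0,0,0],"hand":5}
    - {"delta_pos":[6,0.5,0],"rot":[0,0,0],"hand":5}
    - {"delta_pos":[7.5,0.6,0],"rot":[0,0,0],"hand":5}
    - {"delta_pos":[9,0.8,0],"rot":[0,0,0],"hand":5}
    - {"delta_pos":[10.5,0.9,0],"rot":[0,0,0],"hand":5}
    - {"delta_pos":[12,1,0],"rot":[0,0,0],"hand":5}

```text
time: 9.88
ee_pos: [0.5358, 0.1498, 0.2023]
orientation: [0.673, 0.74, -0.0, 0.0]
force: [-1.5, -0.3, -3.7]
finger_gap: 0.009
```

```bash
python3 - <<'E'
from st import *
st()
E
```

```text
t 9.8833 bar stand xy mm [-16.08   0.57] barz 169.65 Fst [-1.51 -0.15 -3.73] M [-0.05  0.39  0.02] yaw 5.448178270782273 tilt [-5.16973741e-05 -1.43776831e-05] gap 0.008999756627846082
```

>>> apply_moves:
  steps:
    - {"delta_pos":[2,0.2,0],"rot":[0,0,0],"hand":5}
    - {"delta_pos":[4,0.4,0],"rot":[0,0,0],"hand":5}
    - {"delta_pos":[6,0.6,0],"rot":[0,0,0],"hand":5}
    - {"delta_pos":[8,0.8,0],"rot":[0,0,0],"hand":5}
    - {"delta_pos":[10,1,0],"rot":[0,0,0],"hand":5}
    - {"delta_pos":[12,1.1,0],"rot":[0,0,0],"hand":5}
    - {"delta_pos":[13.5,1.3,0],"rot":[0,0,0],"hand":5}
    - {"delta_pos":[14.5,1.4,0],"rot":[0,0,0],"hand":5}

```text
time: 10.55
ee_pos: [0.5504, 0.1512, 0.2023]
orientation: [0.673, 0.74, 0.0, -0.0]
force: [0.3, 0.2, -1.9]
finger_gap: 0.0093
```

```bash
python3 - <<'E'
from st import *
st()
c=shot(bot,'side','s6');
cv2.imwrite('pics/s6r.png',cv2.resize(c['frame'][130:190,280:350,::-1],None,fx=10,fy=10,interpolation=cv2.INTER_CUBIC)[:600])
c=shot(bot,'wrist','w6');crop(c,'w6.png',240,110,160,190,3)
E
```

```text
t 10.55 bar stand xy mm [-1.49  0.64] barz 169.67 Fst [ 0.36  0.17 -1.92] M [-0.02  0.06  0.01] yaw 5.449185655912171 tilt [2.46669194e-05 1.10092517e-05] gap 0.009276718502203275
```

View pics/s6r.png

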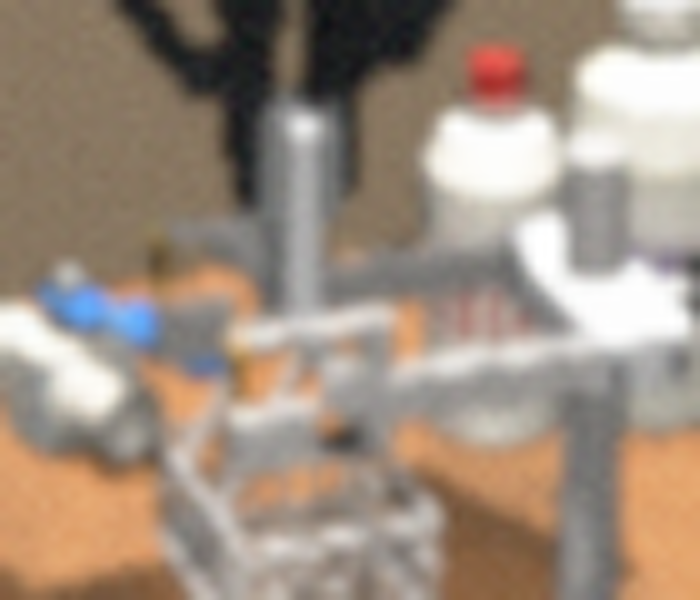

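View pics/w6.png

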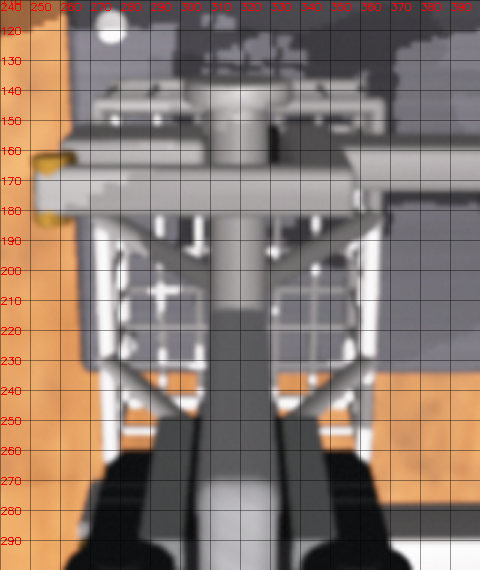

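>>> apply_moves:
  steps:
    - {"delta_pos":[0.8,0.1,0],"rot":[0,0,0],"hand":5}
    - {"delta_pos":[0.8,0.1,-1],"rot":[0,0,0],"hand":5}
    - {"delta_pos":[0.8,0.1,-2],"rot":[0,0,0],"hand":5}
    - {"delta_pos":[0.8,0.1,-3],"rot":[0,0,0],"hand":5}
    - {"delta_pos":[0.8,0.1,-4],"rot":[0,0,0],"hand":5}
    - {"delta_pos":[0.8,0.1,-5],"rot":[0,0,0],"hand":5}
    - {"delta_pos":[0.8,0.1,-6],"rot":[0,0,0],"hand":5}
    - {"delta_pos":[0.8,0.1,-7],"rot":[0,0,0],"hand":5}

```text
time: 11.32
ee_pos: [0.5509, 0.1513, 0.1951]
orientation: [0.673, 0.74, -0.0, -0.0]
force: [-0.5, -0.3, -2.1]
finger_gap: 0.0094
```

```bash
python3 - <<'E'
from st import *
st()
E
```

```text
t 11.3167 bar stand xy mm [-0.95  0.68] barz 162.55 Fst [-0.54 -0.28 -2.06] M [ 0.01  0.03 -0.01] yaw 5.452319986925206 tilt [-1.23669509e-05 -1.99475214e-04] gap 0.009391135482537942
```

>>> apply_moves:
  steps:
    - {"delta_pos":[0,0,-1],"rot":[0,0,0],"hand":5}
    - {"delta_pos":[0,0,-2],"rot":[0,0,0],"hand":5}
    - {"delta_pos":[0,0,-3],"rot":[0,0,0],"hand":5}
    - {"delta_pos":[0,0,-4],"rot":[0,0,0],"hand":5}
    - {"delta_pos":[0,0,-5],"rot":[0,0,0],"hand":5}
    - {"delta_pos":[0,0,-6],"rot":[0,0,0],"hand":5}
    - {"delta_pos":[0,0,-7],"rot":[0,0,0],"hand":5}
    - {"delta_pos":[0,0,-7.5],"rot":[0,0,0],"hand":5}

```text
time: 11.98
ee_pos: [0.5509, 0.1513, 0.1876]
orientation: [0.673, 0.74, -0.0, -0.0]
force: [0.2, 0.2, -2.5]
finger_gap: 0.0094
```

```bash
python3 - <<'E'
from st import *
st()
E
```

```text
t 11.9833 bar stand xy mm [-0.93  0.68] barz 155.02 Fst [ 0.18  0.22 -2.46] M [ 0.01  0.05 -0.02] yaw 5.456702218141334 tilt [-2.99247729e-05 -2.04053026e-04] gap 0.009425205426099717
```

>>> apply_moves:
  steps:
    - {"delta_pos":[0,0,-0.3],"rot":[0,0,0],"hand":5}
    - {"delta_pos":[0,0,-0.6],"rot":[0,0,0],"hand":5}
    - {"delta_pos":[0,0,-0.9],"rot":[0,0,0],"hand":5}
    - {"delta_pos":[0,0,-1.2],"rot":[0,0,0],"hand":5}
    - {"delta_pos":[0,0,-1.5],"rot":[0,0,0],"hand":5}
    - {"delta_pos":[0,0,-1.8],"rot":[0,0,0],"hand":5}
    - {"delta_pos":[0,0,-2.1],"rot":[0,0,0],"hand":5}
    - {"delta_pos":[0,0,-2.4],"rot":[0,0,0],"hand":5}

```text
time: 12.65
ee_pos: [0.5509, 0.1513, 0.1854]
orientation: [0.673, 0.74, -0.0, -0.0]
force: [0.4, -0.1, -1.2]
finger_gap: 0.009
```

```bash
python3 - <<'E'
from st import *
st()
E
```

```text
t 12.65 bar stand xy mm [-0.91  0.68] barz 152.76 Fst [ 0.41 -0.13 -1.2 ] M [-0.    0.01 -0.01] yaw 5.451758068363828 tilt [ 1.64977786e-05 -8.29432342e-05] gap 0.00901547112363241
```

>>> apply_moves:
  steps:
    - {"delta_pos":[0,0,-0.2],"rot":[0,0,0],"hand":5}
    - {"delta_pos":[0,0,-0.4],"rot":[0,0,0],"hand":5}
    - {"delta_pos":[0,0,-0.6],"rot":[0,0,0],"hand":5}
    - {"delta_pos":[0,0,-0.8],"rot":[0,0,0],"hand":5}
    - {"delta_pos":[0,0,-1],"rot":[0,0,0],"hand":5}
    - {"delta_pos":[0,0,-1.2],"rot":[0,0,0],"hand":5}
    - {"delta_pos":[0,0,-1.2],"rot":[0,0,0],"hand":5}
    - {"delta_pos":[0,0,-1.2],"rot":[0,0,0],"hand":5}

```text
time: 13.32
ee_pos: [0.5509, 0.1513, 0.1842]
orientation: [0.673, 0.74, 0.0, -0.0]
force: [0.1, 0.3, 0.6]
finger_gap: 0.0094
```

```bash
python3 - <<'E'
from st import *
st()
c=shot(bot,'side','s7');
cv2.imwrite('pics/s7r.png',cv2.resize(c['frame'][130:190,280:350,::-1],None,fx=10,fy=10,interpolation=cv2.INTER_CUBIC)[:600])
st()
E
```

```text
t 13.3167 bar stand xy mm [-0.9  0.7] barz 151.63 Fst [0.09 0.25 0.62] M [-0.03  0.16 -0.02] yaw 5.452194604425989 tilt [ 4.37043111e-05 -1.86348043e-05] gap 0.009443501383462699
t 13.3667 bar stand xy mm [-0.87  0.66] barz 151.63 Fst [0.66 0.   0.49] M [-0.01  0.06 -0.01] yaw 5.450795403863407 tilt [9.95747553e-06 1.71366325e-05] gap 0.009142636045400452
```

View pics/s7r.png

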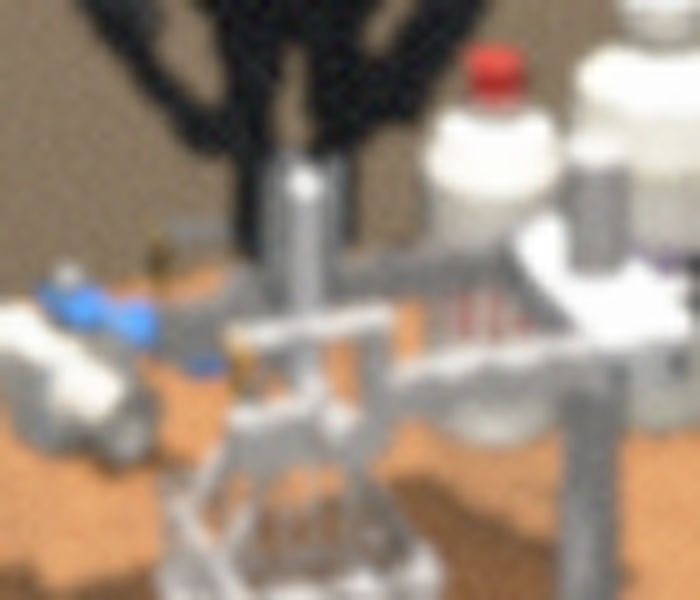

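>>> apply_moves:
  steps:
    - {"delta_pos":[0,0,0],"rot":[0,0,0],"hand":5}
    - {"delta_pos":[0,0,0],"rot":[0,0,0],"hand":5}
    - {"delta_pos":[0,0,0],"rot":[0,0,0],"hand":10}
    - {"delta_pos":[0,0,0],"rot":[0,0,0],"hand":12}
    - {"delta_pos":[0,0,0],"rot":[0,0,0],"hand":14}
    - {"delta_pos":[0,0,0],"rot":[0,0,0],"hand":16}
    - {"delta_pos":[0,0,0],"rot":[0,0,0],"hand":18}
    - {"delta_pos":[0,0,0],"rot":[0,0,0],"hand":20}
  newtons: 20

```text
time: 14.03
ee_pos: [0.5509, 0.1513, 0.1841]
orientation: [0.673, 0.74, -0.0, -0.0]
force: [0.2, -0.1, 0.6]
finger_gap: 0.0202
```

>>> apply_moves:
  steps:
    - {"delta_pos":[0,0,0],"rot":[0,0,0],"hand":25}
    - {"delta_pos":[0,0,0],"rot":[0,0,0],"hand":30}
    - {"delta_pos":[0,0,0],"rot":[0,0,0],"hand":34}
    - {"delta_pos":[0,0,0],"rot":[0,0,0],"hand":38}
    - {"delta_pos":[0,0,0],"rot":[0,0,0],"hand":38}
    - {"delta_pos":[0,0,0],"rot":[0,0,0],"hand":38}
    - {"delta_pos":[0,0,0],"rot":[0,0,0],"hand":38}
    - {"delta_pos":[0,0,0],"rot":[0,0,0],"hand":38}

```text
time: 14.7
ee_pos: [0.5509, 0.1513, 0.1842]
orientation: [0.673, 0.74, -0.0, -0.0]
force: [0.1, 0.2, 0.2]
finger_gap: 0.0379
```

```bash
python3 - <<'E'
from st import *
st()
c=shot(bot,'wrist','w8');cv2.imwrite('pics/w8.png',c['frame'][:,:,::-1])
c=shot(bot,'side','s8');
cv2.imwrite('pics/s8r.png',cv2.resize(c['frame'][130:190,280:350,::-1],None,fx=10,fy=10,interpolation=cv2.INTER_CUBIC)[:600])
E
```

```text
t 14.7 bar stand xy mm [-0.93  0.69] barz 151.55 Fst [0.09 0.24 0.21] M [ 0.02 -0.01  0.02] yaw 5.454619461607952 tilt [-2.55708752e-05 -1.46741426e-04] gap 0.03789112151334342
```

View pics/w8.png

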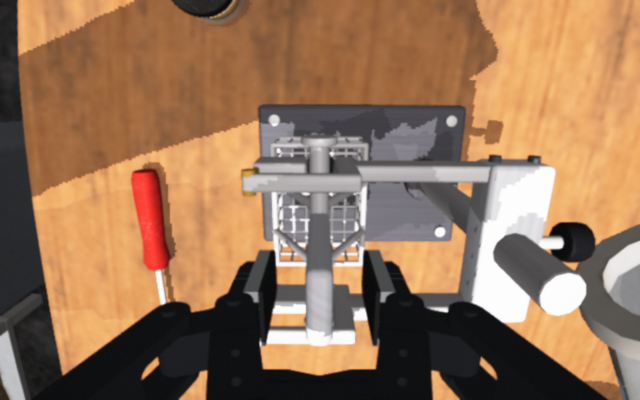

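View pics/s8r.png

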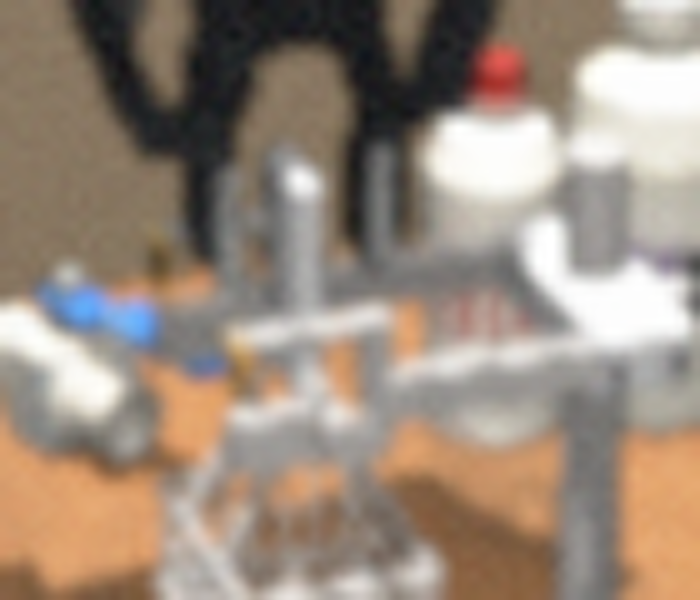

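Released; the basket hangs still in the same place and both keepers hang shut. Retreating straight up.

>>> apply_moves:
  steps:
    - {"delta_pos":[0,0,6],"rot":[0,0,0],"hand":38}
    - {"delta_pos":[0,0,14],"rot":[0,0,0],"hand":38}
    - {"delta_pos":[0,0,24],"rot":[0,0,0],"hand":38}
    - {"delta_pos":[0,0,36],"rot":[0,0,0],"hand":38}
    - {"delta_pos":[0,0,50],"rot":[0,0,0],"hand":38}
    - {"delta_pos":[0,0,65],"rot":[0,0,0],"hand":38}
    - {"delta_pos":[0,0,80],"rot":[0,0,0],"hand":38}
    - {"delta_pos":[0,0,90],"rot":[0,0,0],"hand":38}

```text
time: 15.47
ee_pos: [0.5511, 0.1515, 0.2764]
orientation: [0.673, 0.74, 0.001, 0.0]
force: [-0.7, 0.0, 1.0]
finger_gap: 0.038
```

>>> apply_moves:
  steps:
    - {"delta_pos":[-15,0,5],"rot":[0,0,0],"hand":38}
    - {"delta_pos":[-30,0,10],"rot":[0,0,0],"hand":38}
    - {"delta_pos":[-45,0,10],"rot":[0,0,0],"hand":38}
    - {"delta_pos":[-60,0,10],"rot":[0,0,0],"hand":38}
    - {"delta_pos":[-70,0,10],"rot":[0,0,0],"hand":38}
    - {"delta_pos":[-80,0,10],"rot":[0,0,0],"hand":38}
    - {"delta_pos":[-80,0,10],"rot":[0,0,0],"hand":38}
    - {"delta_pos":[-80,0,10],"rot":[0,0,0],"hand":38}

```text
time: 16.13
ee_pos: [0.4712, 0.1514, 0.285]
orientation: [0.673, 0.74, 0.0, 0.0]
force: [-0.6, -0.5, -0.3]
finger_gap: 0.038
```

```bash
python3 - <<'E'
from st import *
st()
c=shot(bot,'wrist','w9')
b=np.array([P[0],P[1],P[2]]);ex=[T(b,[(0,-.054,.1525),(0,.054,.1525)]),T(b,[(0,-.016,.2195),(0,.016,.2195)])]
overlay(c,P,.1605,'w9.png',0,0,640,400,1,ex)
crop(c,'w9c.png',330,80,260,190,3)
c=shot(bot,'side','s9')
cv2.imwrite('pics/s9r.png',cv2.resize(c['frame'][130:210,270:360,::-1],None,fx=7,fy=7,interpolation=cv2.INTER_CUBIC))
E
```

```text
t 16.1333 bar stand xy mm [-80.31   8.29] barz 252.37 Fst [-0.64 -0.4  -0.3 ] M [-0.05 -0.01  0.  ] yaw 5.4675918307594475 tilt [0.00016312 0.00096339] gap 0.03800349220819898
```

View pics/w9.png

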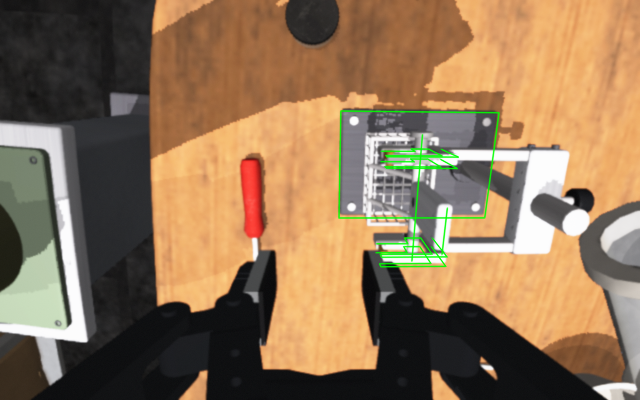

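View pics/w9c.png

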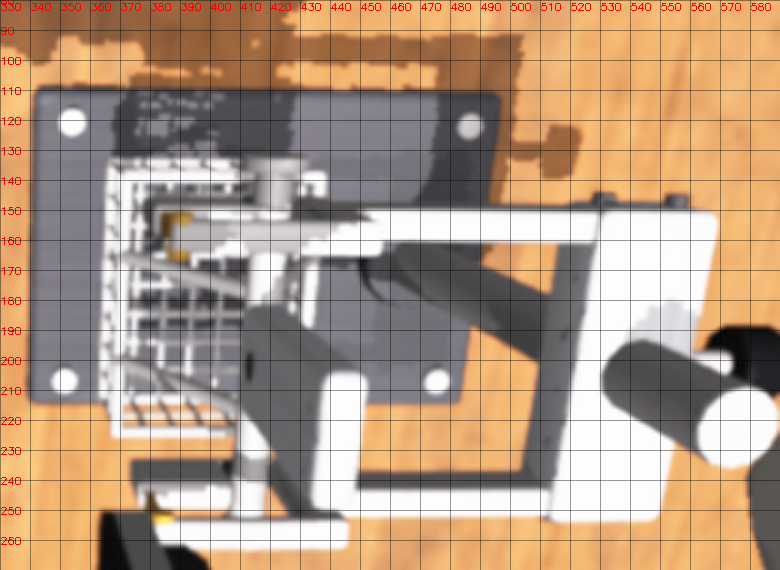

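View pics/s9r.png

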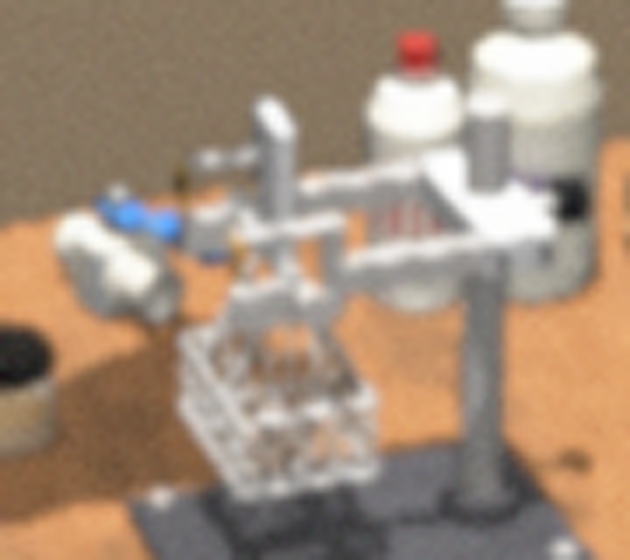

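```bash
python3 - <<'E'
from st import *
c0=L('w9')
print(proj(c0,T(P,[(0,.016,.2195),(0,-.016,.2195),(0,.054,.1525),(0,-.03,.1525)])))
import time
c=shot(bot,'wrist','w10');c=shot(bot,'wrist','w11')
d=np.abs(c['frame'].astype(int)-c0['frame']).max(2)[100:270,330:480];print(d.max(),(d>25).sum(),bot.get_obs()['time'])
s=shot(bot,'side','s11');s0=L('s9');d=cv2.absdiff(s['frame'],s0['frame']).max(2)[130:210,270:360];print(d.max(),(d>60).sum())
E
```

```text
[[446.49821475 206.89494324]
 [441.12234312 253.82727488]
 [421.58581306 133.41516682]
 [413.20973548 234.52096243]]
55 94 16.3333
14 0
```

```bash
python3 - <<'E'
from station import bot
print(bot.hand_in())
E
```

```text
the job is handed in; nothing more can be done
None
```

I hung the steel wire basket on the drain stand and handed the job in at about 16.4 s on the robot's clock. The hand-in reports no verdict, so what follows is what I could check myself.

- **Grasp and approach:** I gripped the steel basket by its tab and left the purple look-alike alone. The cameras put the ledge height h at about 160.5 mm (fit uncertainty about 1 mm). The bar went into the mouths at about 169.6 mm.
- **Pushing in:** About 2.6 N in total was needed to push past the keepers. That was the highest contact force I read at the ends of the moves, and I have no readings in between.
- **Lowering:** I lowered the bar until the stand carried the basket's full weight, at a bar height of about 151.6 mm. I then released it and backed the arm away.

Final checks:
- **Bar position:** The bar is within about 1 mm of the throat centres along x and y, and parallel to the stand to about 0.1°.
- **Upright and at rest:** The tilt is about 0.02 rad. Two side pictures taken about 0.2 s apart show no change; the wrist pictures over that time differ slightly, in 94 pixels, which I did not track down.
- **Keepers:** Both look closed in the pictures. The keeper network gave only weak or no detections in the first pictures and I did not run it again, so I judged the keepers by eye. I did not measure the angle they reached on the way in.
- **Other things on the table:** I touched nothing else. I did not measure the bystanders again at the end.

The wrist camera disagreed with the other two cameras by 1 to 3 mm, which I allowed for in the fit. In one side picture taken on the way in, the tab top appeared about 2 pixels lower than predicted. I went on because the bar's end disc matched.

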